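Show a docked carrier's foot label to the code reader

ROBOT

A 7-joint arm with a two-finger parallel gripper is mounted at the origin on the work surface. World frame = base frame: x ahead of the robot, y to its left, z up, the work surface at z = 0. Lengths are in m, angles in degrees, forces in N, time in s.
With the tool pointing down it reaches from about 0.4 to 0.85 m from the base axis. Payload 4.5 kg.
Tool frame: the origin (TCP) lies at the very end of the fingers, on their centre line; the grasp point (between the pads) lies 19 mm behind it (ctrl.grasp_offset is the distance from the TCP to the grasp point, in m); z points along the fingers, y is the line along which they close (so a half turn about z gives the same grasp; the last joint's range is limited). The gripper opens to 85 mm and grips with 20 to 120 N. Pads are 22 mm wide; open, the fingers measure 114 mm over their backs; the gripper's body (76 mm by 85 mm) begins 54 mm behind the grasp point. The pads swing forward as they close: fully open they stand 13 mm farther back than shut.
Start: joints at [75.905, 39.483, -11.15, 89.685, 9.013, 51.709, -12.324], TCP at [0.173, -0.601, 0.231] pointing down, gripper open.
Joint ranges: [-172.22, 172.22], [-26.19, 119.32], [-84.43, 86.54], [7.71, 146.69], [-57.33, 237.33], [2.42, 119.75], [-152.13, 152.13]. Speed limits (degrees/s): [147.25, 147.25, 180, 180, 180, 180, 180].

INTERFACE

Orientations are given as [roll, pitch, yaw] about the fixed x, y, z axes, in that order (R = Rz(yaw) Ry(pitch) Rx(roll)).
In Python, from bench import ctrl, capture gives the robot as it stands.
- The arm moves only by the tool servo_tool, never from a script. Its argument "motion" is one flat list of numbers, 7 for each row, row after row: the turn, a rotation vector about the world's x, y, z in degrees, then the shift along the world's x, y, z in mm, then the opening, from 0 (shut) to 1 (fully open). In form: [ax, ay, az, dx, dy, dz, gripper, ax, ay, az, dx, dy, dz, gripper, ...]. A call has 1 to 10 rows; each row is the pose to reach, as a shift and turn from the pose commanded when the call began; what a row does not reach only later rows make up. A row lasts 1/10 s, in which the tool goes at most 50 mm and 8.59 degrees, less where a joint would pass 70% of its speed; a pose out of reach is approached as far as the arm can. A call with a gripper value outside its range is refused whole. The fingers move at their own pace and stop on an object; "newtons" is the grip in N (left out, the last holds). Time passes only in rows, so rows that repeat a pose let the fingers close. It gives the time, the measured TCP pose, the force, the opening and the grip force at its end, in the units of the state.
- ctrl.observe(): the state, without advancing time (a new reading comes with each control period).
- capture(name): name is "scene" or "top" or "wrist"; returns a dict with "img" (400x640x3 uint8, red, green, blue), "fovy" (degrees; the focal length in pixels is half the picture's height over the tangent of half this angle, whatever the lens; pixels are square), "cx", "cy" (the principal point, pixels), "origin" and "orientation" of the camera in the world. Camera axes: x right, y down, z forward; pixel columns grow to the right and rows downward; lengths in m; the calibration is good to about 2 mm. The wrist camera is an equidistant fisheye: a pixel r from the principal point sees the ray r / f radians off the axis. A picture is of the moment at which its call begins. There is no depth.
- ctrl.finish_job(): hands the job in; it is judged then, once.
The state is a dict: "time_s": time; "q": joint angles; "joint_velocities": joint speeds; "joint_torque": joint torques, N m; "tool_pos": TCP position; "tool_rot": TCP orientation; "ft_force": force on the tool from outside, world axes, zero at the start; "torque": the same for the moment, N m; "width": finger opening in m; "finger_force": force on a finger pad.
Only numpy, scipy, OpenCV 4.12 (cv2) and the standard library are available. Lean on these libraries where they do the work, as an engineer would, in place of code of your own. Each camera call takes 0.05 s, during which the arm holds its last target. There are 200 camera calls.

TASK

Take the carrier nearer the open pocket of the dock rail, slide it along the rail into the pocket and draw it straight up out of the dock. Then tip it over so that the underside of its foot squarely faces the window of the code reader, centred about 9 cm in front of the glass, and finish holding it still there in the gripper, touching nothing else. Leave the spare carrier in the rail and all other loose things where they are.

Things in the scene. Friction and masses are not known exactly. Their poses are not given: they have to be found in the camera images.
- dock: fixed aluminium rail, 320 long (x) x 88 x 19 high; origin: centre of its underside. Channel 72 wide, floor 4 up, end walls inside at x=-152, +152. From x=-64 to 152 dark steel lips (14 to 19 up) leave a 44 wide slot: feet are trapped under them, carriers only slide along x. No lips from x=-152 to -64: the open pocket, centre x=-108; a carrier at x=-118 to -98 lifts straight out. Place and yaw vary.
- carrier_mid (a point): white round carrier, 130 high: foot disc 64 diameter x 5; neck 38 to 28 up; bulge 54 at 40 to 48 up; straight body and cap of 44 from 58 to 130 up (grip near its top). Point on its axis 65 up; z axis foot to cap. Stands in the rail on the channel floor, axis at x=-20 to 40 of the dock: of the two there, the one nearer the pocket. 0.14 to 0.28 kg, balanced about half-way up.
- carrier_foot (a point): centre of the underside of that carrier's foot disc, where its code label is; z axis from foot to cap
- spare_mid (a point): the spare carrier, same shape, standing in the rail near its blind end (axis at about x = +114 of the dock): it stays. Point on its axis half-way up (65 above its foot's underside).
- window: window of the fixed desk code reader: grey head 70 x 78 x 36 thick on a black stand, the glass on its face, looking up at 45 degrees and back towards the robot. Origin: centre of the glass, 90 above the table; z axis straight out of the glass; y axis level, across it. Place and yaw vary.
- stray_tall_mid (a point): white carrier of the same shape (130 high) standing loose on the table, not in the dock, beyond the dock and reader; point on its axis half-way up (65 above the table)
- stray_short_mid (a point): white carrier, 110 high, standing loose on the left, by the console; point on its axis half-way up (55 above the table)
- jar: closed specimen jar, 54 diameter x 70 high, standing on the table on the right; origin at the centre of its underside
- tape: roll of paper tape lying flat, 72 outer diameter x 25 high, on the left; origin at the centre of its underside
- mouse: black computer mouse, 100 x 58 x 24, a little to the right, near the robot; origin at the centre of its underside
- scanner: black hand-held scanner lying flat, about 150 long x 70 x 34 high, at the far right; origin at its underside
Mind the look-alikes: they are no part of the job. Leave any purple look-alike of the part that bears window alone.

How it is judged:
By the outcome, as a careful person would: the job done as asked, in the order asked, and still so for the second after the job is handed in, while the arm keeps its last pose, push and grip.
It also fails if it takes over 45 s, if anything falls off the work surface, if the arm or the gripper's body presses on something with over 40 N, if the wrist force passes 120 N, or if a joint passes its speed limit or range.

## Working session

There is one attempt and no reset: what is moved stays moved. The work goes in short steps, Python scripts to look and compute and a tool call to move; the robot and the scene stay as the last step left them, time stands still between calls to the robot, and variables do not carry over. Pictures are saved under pics/ and viewed, at most 10 in all, crops included, and the job is handed in when it is done.

Besides the shell and the picture viewer there is one more tool, called after "Request:" as name(argument=value, ...), one argument or row to a line, values as JSON. servo_tool: Moves the arm, as the interface text tells. Its arguments: {"type":"object","properties":{"motion":{"type":"array","items":{"type":"number"}},"newtons":{"type":"number"}},"required":["motion"]}

```bash
mkdir -p pics; cat > h.py <<'E'
import numpy as np, cv2, pickle
from scipy.spatial.transform import Rotation as R
def rot(c):
    o=np.array(c["orientation"],float)
    return o if o.shape==(3,3) else R.from_euler('xyz',o,degrees=True).as_matrix()
def f(c): return 200/np.tan(np.radians(c["fovy"])/2)
def ray(c,u,v):
    d=rot(c)@np.array([(u-c["cx"])/f(c),(v-c["cy"])/f(c),1]); return np.array(c["origin"]),d/np.linalg.norm(d)
def onz(c,u,v,z):
    o,d=ray(c,u,v); return o+d*(z-o[2])/d[2]
def two(c1,p1,c2,p2):
    o1,d1=ray(c1,*p1);o2,d2=ray(c2,*p2)
    s=np.linalg.lstsq(np.c_[d1,-d2],o2-o1,rcond=None)[0]
    a,b=o1+s[0]*d1,o2+s[1]*d2
    return (a+b)/2,np.linalg.norm(a-b)
def proj(c,p):
    q=rot(c).T@(np.array(p)-c["origin"]); return np.array([c["cx"]+f(c)*q[0]/q[2],c["cy"]+f(c)*q[1]/q[2]])
def load(n): return pickle.load(open(n+'.pkl','rb'))
E
python3 - <<'E'
from bench import ctrl,capture
import cv2,pickle
for n in("scene","top"):
    c=capture(n);pickle.dump(c,open(n+'.pkl','wb'))
    print(n,{k:v for k,v in c.items() if k!="img"})
    cv2.imwrite(f'pics/{n}.png',c["img"][...,::-1])
print(ctrl.observe(),ctrl.grasp_offset)
E
```

```text
scene {'fovy': 43.423074696572264, 'cx': 314.8459240305952, 'cy': 190.79904712187852, 'origin': array([ 1.32173646, -1.01528453,  1.0582348 ]), 'orientation': array([-128.36627387,   -0.66916516,   37.00099996])}
top {'fovy': 53.63207275008678, 'cx': 327.7897315885006, 'cy': 198.53393143560544, 'origin': array([ 0.51663224, -0.00287788,  1.2014627 ]), 'orientation': array([-176.53680176,   -0.54257963,  -88.74726838])}
{'time_s': 0.1, 'q': array([ 75.90375322,  39.52799961, -11.14504551,  89.74057633,
         9.01229905,  51.70949008, -12.3237977 ]), 'joint_velocities': array([ 0.11796681, -0.22562509, -0.00941161, -0.1271542 , -0.00485165,
       -0.04060047, -0.006296  ]), 'joint_torque': array([-3.11170472e-03, -5.40601838e+01, -1.27181701e+00, -1.58985507e+01,
        9.28178779e-03,  4.37174662e-03, -1.07439348e-05]), 'tool_pos': array([ 0.17240881, -0.60012796,  0.23056057]), 'tool_rot': array([-1.79903983e+02,  6.98266304e-03,  1.60376412e+01]), 'ft_force': array([ 0.8270148 ,  0.22221257, -0.13877047]), 'torque': array([-0.00254861, -0.01648125,  0.00296763]), 'finger_force': 0.0, 'width': 0.085194089382337} 0.0187
```

View pics/scene.png

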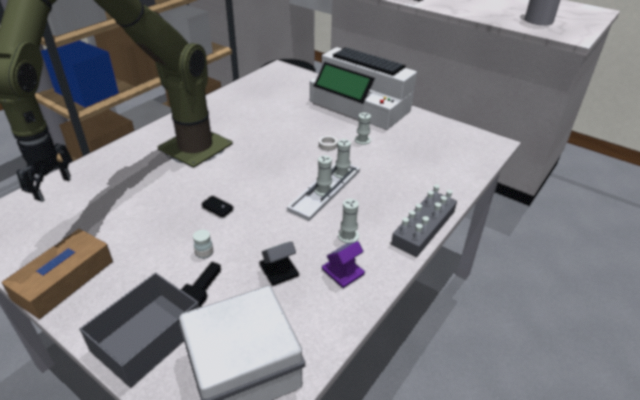

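View pics/top.png

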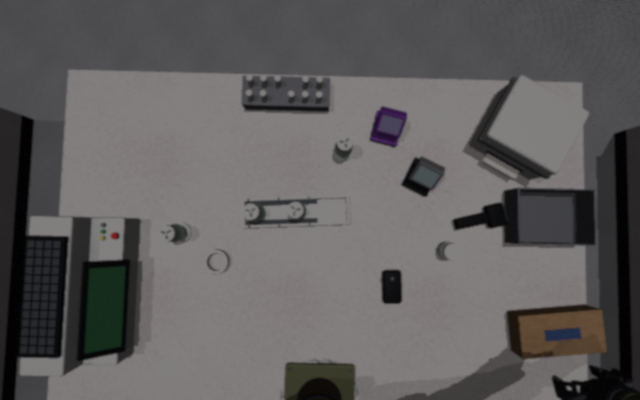

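The scene view shows the two carriers in the rail at (324,172) and (343,153), with the pocket end towards (300,205). The loose tall carrier is at (349,220) and the short one at (363,128). The black reader is at (279,260) and the purple decoy at (343,262).

In the top view the rail spans (245..350, 198..228), with carriers at (297,210) and (254,211) and the pocket at about (332,211). The target is (297,210), the one nearer the pocket. The black reader is at (424,175). I'll enlarge these to confirm.

```bash
python3 - <<'E'
from h import *
t=load('top');s=load('scene')
a=cv2.resize(t["img"][130:235,235:455],None,fx=3.6,fy=3.6,interpolation=cv2.INTER_CUBIC)[:, :792]
b=cv2.resize(s["img"][135:290,200:400],None,fx=1.35,fy=1.35,interpolation=cv2.INTER_CUBIC)
cv2.imwrite('pics/crop1.png',np.clip(a.astype(float)*1.6,0,255).astype(np.uint8)[...,::-1])
for uv in [(297,210),(254,211)]: print(onz(t,*uv,.134))
for uv in [(245,199),(350,197),(347,226),(245,228),(332,211)]: print(uv,onz(t,*uv,.019))
print('reader',onz(t,427,173,.09), 'jar',onz(t,445,251,.07),'stray',onz(t,344,146,.13),'mouse',onz(t,391,286,.02))
E
```

```text
[0.54861377 0.07075155 0.134     ]
[0.54335689 0.18637495 0.134     ]
(245, 199) [0.58147815 0.23479029 0.019     ]
(350, 197) [ 0.59452032 -0.07894736  0.019     ]
(347, 226) [ 0.50764626 -0.07159646  0.019     ]
(245, 228) [0.49509976 0.23181085 0.019     ]
(332, 211) [ 0.55138778 -0.0259058   0.019     ]
reader [ 0.66284971 -0.29127351  0.09      ] jar [ 0.44304581 -0.3493723   0.07      ] stray [ 0.72665031 -0.05280135  0.13      ] mouse [ 0.33354251 -0.20501331  0.02      ]
```

View pics/crop1.png

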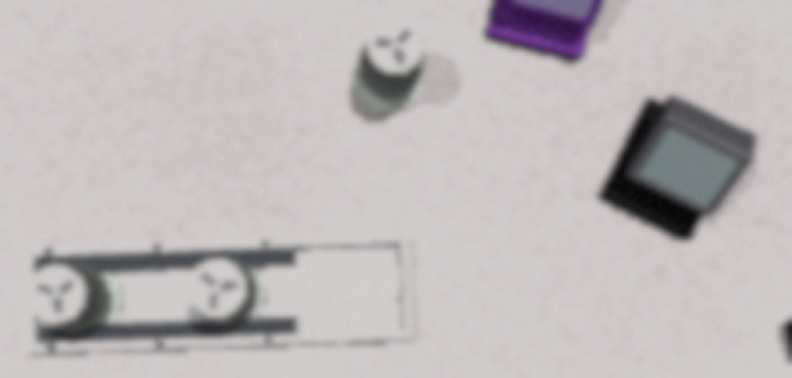

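The crop confirms the target: the right-hand rail carrier, cap at crop (222,286), is nearer the unlipped pocket. The spare is at (60,292), the loose tall one at (393,50). The reader is the black one, glass at crop (692,165); purple is left alone. Lips end at crop x≈295.

```bash
cat >> h.py <<'E'
def glass(c,quad,rayf):
    # quad: 4 px corners (order tl,tr,br,bl seen from above the robot side); iterate yaw, plane at 45 deg
    h=np.array([-1,.3,0]); ctr=np.array([.66,-.29,.09])
    for _ in range(30):
        h=h/np.linalg.norm(h); n=np.array([h[0],h[1],1])/2**.5
        P=[]
        for q in quad:
            o,d=rayf(c,*q); P.append(o+d*((ctr-o)@n)/(d@n))
        P=np.array(P); m=P.mean(0); ctr=ctr+(m-ctr)
        # keep z of centre at .09: slide plane along normal
        o=np.array(c["origin"]); d=m-o; ctr=o+d*(.09-o[2])/d[2]
        e=(P[0]-P[1])+(P[3]-P[2]); e[2]=0; h=np.array([-e[1],e[0],0]); 
        if h[0]>0: h=-h
    return ctr,n,P
E
python3 - <<'E'
from h import *
t=load('top');g=lambda x,y:(235+x/3.6-.36,130+y/3.6-.36)
q=[g(672,122),g(752,152),g(705,212),g(632,178)]
c,n,P=glass(t,q,ray);print('glass',c,n,np.linalg.norm(np.diff(P[[0,1,2,3,0]],axis=0),axis=1))
for nm,p in dict(ul0=(36,263),ul1=(295,256),ll0=(36,332),ll1=(295,324)).items(): print(nm,onz(t,*g(*p),.019))
for p in [(222,286),(60,292)]: print('cap',onz(t,*g(*p),.134))
print('end wall', onz(t,*g(401,290),.019))
E
```

```text
glass [ 0.65452731 -0.28921246  0.09      ] [-0.65714208  0.2610829   0.70710678] [0.06530907 0.06844545 0.06475509 0.06254061]
ul0 [0.57040424 0.23548188 0.019     ]
ul1 [0.58102585 0.02086962 0.019     ]
ll0 [0.51329455 0.23350887 0.019     ]
ll1 [0.52459744 0.01953909 0.019     ]
cap [0.55104061 0.07268502 0.134     ]
cap [0.54386649 0.19363613 0.134     ]
end wall [ 0.55472123 -0.06779946  0.019     ]
```

Request:
servo_tool(
  motion=[0,0,0,0,0,50,1,0,0,0,30,45,70,1,0,0,0,60,90,70,1,0,0,0,90,135,70,1,0,0,0,120,180,70,1,0,0,0,150,225,70,1,0,0,0,180,270,70,1,0,0,0,205,310,70,1,0,0,0,230,350,70,1,0,0,0,230,350,70,1],
)

```text
time_s: 1.1
tool_pos: [0.4051, -0.2456, 0.3013]
tool_rot: [-179.9, -0.1, 16.4]
ft_force: [0.8, -0.6, -0.5]
width: 0.0853
finger_force: 0.0
```

```bash
python3 - <<'E'
from bench import capture
import cv2,pickle
c=capture("wrist");pickle.dump(c,open('w1.pkl','wb'));cv2.imwrite('pics/w1.png',c["img"][...,::-1])
print({k:v for k,v in c.items() if k!="img"})
E
```

```text
{'fovy': 65.70646984690485, 'cx': 316.9239698239997, 'cy': 191.30459427685244, 'origin': array([ 0.46813346, -0.22679452,  0.44340304]), 'orientation': array([ 1.64954974e+02,  1.29664592e-01, -7.34769566e+01])}
```

View pics/w1.png

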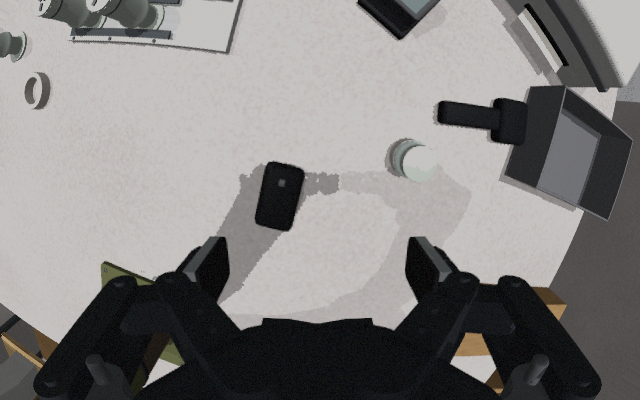

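Request:
servo_tool(
  motion=[0,0,-5,20,45,0,1,0,0,-10,40,90,0,1,0,0,-13.5,60,135,0,1,0,0,-13.5,80,180,0,1,0,0,-13.5,100,220,0,1,0,0,-13.5,120,260,0,1,0,0,-13.5,135,290,-20,1,0,0,-13.5,145,318,-40,1,0,0,-13.5,145,318,-60,1,0,0,-13.5,145,318,-60,1],
)

```text
time_s: 2.15
tool_pos: [0.5455, 0.0675, 0.2385]
tool_rot: [179.9, 0.4, 2.6]
ft_force: [-0.5, -0.1, -0.0]
width: 0.0851
finger_force: 0.0
```

The wrist view shows the rail at top left (70..240, 0..50), the mouse at (280,195), the jar at (415,160) and the reader cut off at the top (400,10). I'm over the carrier now, so I'll look again from here.

```bash
python3 - <<'E'
from bench import capture
import cv2,pickle
c=capture("wrist");pickle.dump(c,open('w2.pkl','wb'));cv2.imwrite('pics/w2.png',c["img"][...,::-1])
print({k:v for k,v in c.items() if k!="img"})
E
```

```text
{'fovy': 65.70646984690485, 'cx': 316.9239698239997, 'cy': 191.30459427685244, 'origin': array([0.61231264, 0.07117221, 0.38000961]), 'orientation': array([ 1.64464080e+02, -3.75174411e-02, -8.72799692e+01])}
```

View pics/w2.png

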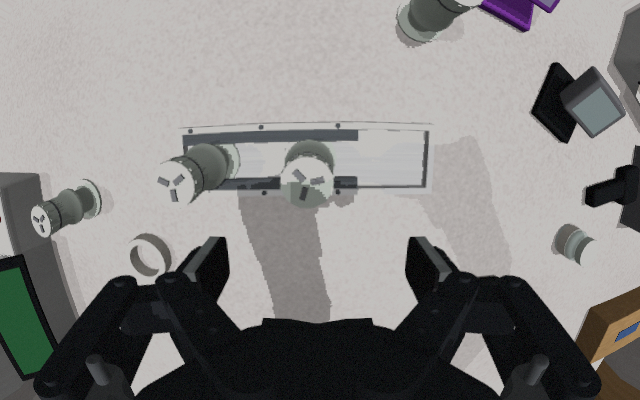

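Here the target cap is at (306,181), the spare cap at (176,182), the lip end at x≈358 and the pocket's end wall at x≈427. The glass is at about (595,107).

```bash
cat >> h.py <<'E'
def fray(c,u,v):
    x,y=u-c["cx"],v-c["cy"]; r=np.hypot(x,y); th=r/f(c)
    d=rot(c)@np.array([np.sin(th)*x/r,np.sin(th)*y/r,np.cos(th)]); return np.array(c["origin"]),d
def fonz(c,u,v,z):
    o,d=fray(c,u,v); return o+d*(z-o[2])/d[2]
E
python3 - <<'E'
from h import *
w=load('w2')
for nm,p,z in [('cap',(306,181),.134),('spare',(176,182),.134),('lipU',(358,136),.019),('lipL',(357,183),.019),('lipU0',(184,142),.019),('wallU',(428,131),.019),('wallL',(426,187),.019)]: print(nm,fonz(w,*p,z))
im=w["img"][55:150,525:640].astype(int)
a=cv2.resize(w["img"][55:150,525:640],None,fx=6,fy=6,interpolation=cv2.INTER_CUBIC);cv2.imwrite('pics/g.png',a[...,::-1])
hsv=cv2.cvtColor(w["img"],cv2.COLOR_RGB2HSV)
print(w["img"][108,595],w["img"][88,578],hsv[108,595])
ref=w["img"][108,595].astype(int)
m=(np.abs(w["img"].astype(int)-ref).max(2)<14).astype(np.uint8)
m=cv2.morphologyEx(m,cv2.MORPH_OPEN,np.ones((3,3),np.uint8))
n,l,st,ce=cv2.connectedComponentsWithStats(m); k=l[108,595]; print(st[k],ce[k])
ct=max(cv2.findContours((l==k).astype(np.uint8),0,2)[0],key=cv2.contourArea)
r=cv2.boxPoints(cv2.minAreaRect(ct)); print(r)
print(cv2.approxPolyDP(ct,5,True)[:,0])
E
```

```text
cap [0.55231829 0.07710122 0.134     ]
spare [0.54662896 0.19184686 0.134     ]
lipU [0.58150385 0.02130939 0.019     ]
lipL [0.52476554 0.01830998 0.019     ]
lipU0 [0.56778248 0.2341682  0.019     ]
wallU [ 0.59425574 -0.06476361  0.019     ]
wallL [ 0.52417558 -0.07060442  0.019     ]
[117 130 131] [42 41 45] [ 92  27 131]
[ 573   89   47   44 1169] [596.31052181 110.87082977]
[[571.56    108.08003]
 [599.87994  86.84003]
 [620.51996 114.36003]
 [592.2     135.60004]]
[[601  89]
 [573 108]
 [592 132]
 [619 115]]
```

View pics/g.png

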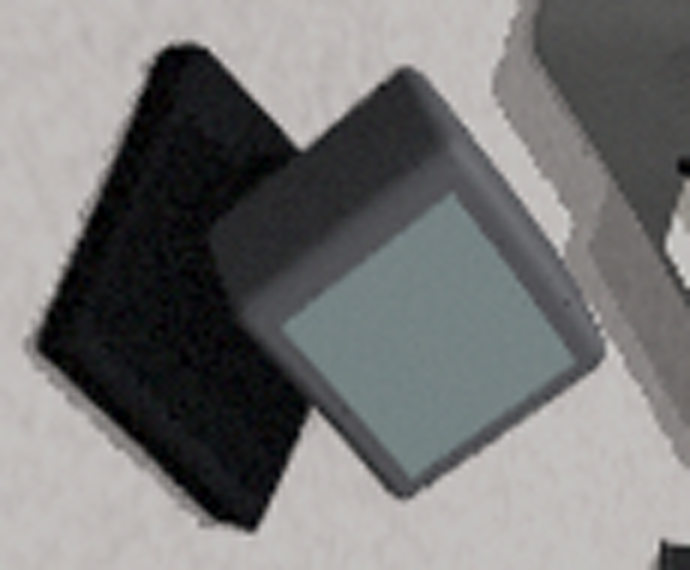

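The enlarged crop shows the glass corners at crop (454,192), (575,361), (411,482) and (281,326). The level edges are the far and near ones.

```bash
python3 - <<'E'
from h import *
w=load('w2');t=load('top')
g=lambda x,y:(525+x/6-.42,55+y/6-.42)
q=[g(454,192),g(575,361),g(411,482),g(281,326)]
c,n,P=glass(w,q,fray);print('glass',c,n,np.linalg.norm(np.diff(P[[0,1,2,3,0]],axis=0),axis=1))
gt=lambda x,y:(235+x/3.6-.36,130+y/3.6-.36)
qt=[gt(672,122),gt(752,152),gt(705,212),gt(632,178)]
T=[]
for a,b in zip(q,qt):
    o1,d1=fray(w,*a);o2,d2=ray(t,*b)
    s=np.linalg.lstsq(np.c_[d1,-d2],o2-o1,rcond=None)[0]; T.append((o1+s[0]*d1+o2+s[1]*d2)/2); print(T[-1],np.linalg.norm(o1+s[0]*d1-o2-s[1]*d2))
T=np.array(T);print(T.mean(0)); nn=np.cross(T[2]-T[0],T[3]-T[1]);print(nn/np.linalg.norm(nn))
E
```

```text
glass [ 0.6544003  -0.28654746  0.09      ] [-0.63537267  0.31032494  0.70710678] [0.05868074 0.05250157 0.06028547 0.05223193]
[ 0.68589978 -0.2711038   0.10590342] 0.0022284906011561427
[ 0.66308273 -0.33561903  0.09845797] 0.005843403794934965
[ 0.62253582 -0.30680171  0.07046577] 0.003588361017295341
[ 0.64814257 -0.24679287  0.07610627] 0.004180528279987627
[ 0.65491522 -0.29007935  0.08773336]
[ 0.53534934 -0.12032683 -0.83601587]
```

Request:
servo_tool(
  motion=[0,0,0.4,5,7,0,1,0,0,0.4,5,7,-40,1,0,0,0.4,5,7,-80,1,0,0,0.4,5,7,-115,1,0,0,0.4,5,7,-140,1,0,0,0.4,5,7,-149,1,0,0,0.4,5,7,-149,1],
)

```text
time_s: 2.9
tool_pos: [0.553, 0.074, 0.0923]
tool_rot: [180.0, 0.0, 2.9]
ft_force: [-0.6, 0.8, 0.0]
width: 0.0854
finger_force: 0.0
```

Request:
servo_tool(
  motion=[0,0,0,-2,0,0,1,0,0,0,-2,0,0,0.6,0,0,0,-2,0,0,0.4,0,0,0,-2,0,0,0.4,0,0,0,-2,0,0,0.3,0,0,0,-2,0,0,0.3,0,0,0,-2,0,0,0.3,0,0,0,-2,0,0,0.3],
  newtons=60,
)

```text
time_s: 3.7
tool_pos: [0.5513, 0.0748, 0.0933]
tool_rot: [-180.0, -0.1, 2.9]
ft_force: [-0.3, 0.6, 5.5]
width: 0.043
finger_force: 59.8
```

Request:
servo_tool(
  motion=[0,0,0,0,0,2,0.3,0,0,0,0.5,-10,2,0.3,0,0,0,1,-20,2,0.3,0,0,0,1.5,-30,2,0.3,0,0,0,2,-40,2,0.3,0,0,0,2.5,-50,2,0.3,0,0,0,2.5,-50,2,0.3],
)

```text
time_s: 4.4
tool_pos: [0.5531, 0.0213, 0.0942]
tool_rot: [179.9, 0.0, 2.7]
ft_force: [-0.2, -0.7, -1.3]
width: 0.0426
finger_force: 61.0
```

Request:
servo_tool(
  motion=[0,0,0,0.5,-10,0,0.3,0,0,0,1,-20,0,0.3,0,0,0,1.5,-30,0,0.3,0,0,0,2,-40,0,0.3,0,0,0,2.5,-45,0,0.3,0,0,0,2.5,-45,0,0.3,0,0,0,2.5,-45,0,0.3],
)

```text
time_s: 5.1
tool_pos: [0.5557, -0.0204, 0.0943]
tool_rot: [-180.0, -0.0, 2.9]
ft_force: [0.0, 0.4, -1.4]
width: 0.043
finger_force: 61.0
```

```bash
python3 - <<'E'
from bench import capture,ctrl
import cv2,numpy as np
c=capture("wrist");t=capture("top")
cv2.imwrite('pics/slid.png',np.hstack([cv2.resize(c["img"],(480,300)),cv2.resize(t["img"][130:240,230:340],(300,300))])[...,::-1])
o=ctrl.observe();print(o["tool_pos"],o["ft_force"])
E
```

```text
[ 0.55566579 -0.01985139  0.09434029] [-0.33323224 -0.4369105  -0.4942152 ]
```

View pics/slid.png

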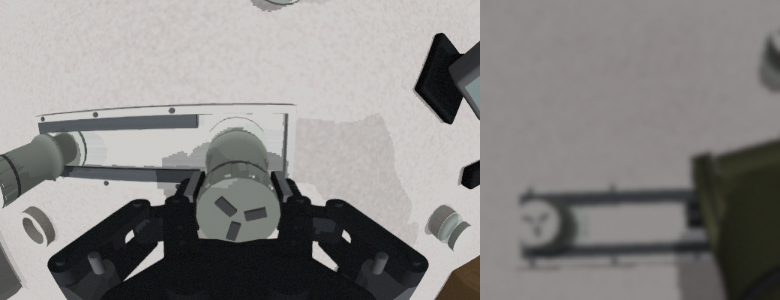

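The carrier is in the pocket: its foot (210..262 in the left half) clears the lip end at 198 and the wall at 287. I'll nudge it a few mm to centre, then lift.

Request:
servo_tool(
  motion=[0,0,0,0,-4,0,0.3,0,0,0,0,-4,5,0.3,0,0,0,0,-4,15,0.3,0,0,0,0,-4,30,0.3,0,0,0,0,-4,55,0.3,0,0,0,0,-4,80,0.3,0,0,0,0,-4,110,0.3,0,0,0,0,-4,140,0.3,0,0,0,0,-4,160,0.3,0,0,0,0,-4,160,0.3],
  newtons=80,
)

```text
time_s: 6.2
tool_pos: [0.5576, -0.0244, 0.258]
tool_rot: [180.0, -0.4, 2.9]
ft_force: [0.9, 0.0, -2.9]
width: 0.043
finger_force: 81.1
```

```bash
python3 - <<'E'
from bench import capture,ctrl
import cv2,pickle
c=capture("wrist");pickle.dump(c,open('w3.pkl','wb'))
cv2.imwrite('pics/w3.png',c["img"][...,::-1])
o=ctrl.observe();print(o["tool_pos"],o["q"],o["ft_force"])
E
```

```text
[ 0.55637655 -0.02455611  0.25601581] [  5.99459109  32.60323774 -13.42900982 100.05832801   9.68037878
  48.25209903 -98.89695048] [-0.1245633  -0.62877703 -3.01446544]
```

View pics/w3.png

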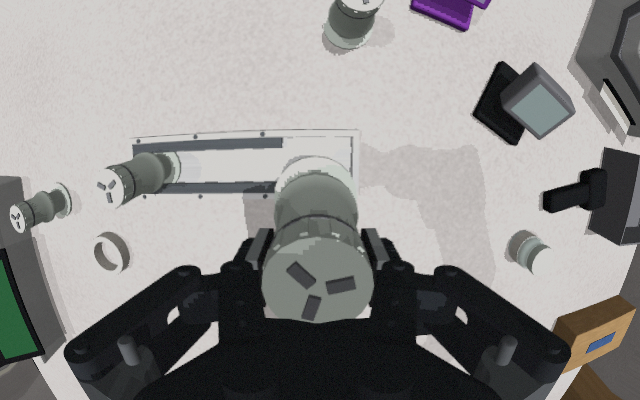

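The carrier is clear of the dock and upright in the gripper. The spare is undisturbed, and the glass is at (540,102). I'll refine the glass pose.

```bash
python3 - <<'E'
from h import *
def quad(c,u,v):
    im=cv2.resize(c["img"],None,fx=4,fy=4,interpolation=cv2.INTER_CUBIC).astype(int)
    ref=np.median(im[4*v-12:4*v+12,4*u-12:4*u+12].reshape(-1,3),axis=0)
    m=(np.abs(im-ref).max(2)<28).astype(np.uint8); m=cv2.morphologyEx(m,cv2.MORPH_OPEN,np.ones((7,7),np.uint8))
    l=cv2.connectedComponents(m)[1]; ct=max(cv2.findContours((l==l[4*v,4*u]).astype(np.uint8),0,1)[0],key=cv2.contourArea)
    h=cv2.convexHull(ct); 
    for e in range(4,80):
        a=cv2.approxPolyDP(h,e,True)[:,0]
        if len(a)==4: break
    # refine: line fit to each side
    pts=ct[:,0].astype(float); L=[]
    for i in range(4):
        p,q=a[i].astype(float),a[(i+1)%4].astype(float); d=(q-p)/np.linalg.norm(q-p)
        s=(pts-p)@d; dist=np.abs((pts-p)@[-d[1],d[0]]); k=(dist<8)&(s>.15*np.linalg.norm(q-p))&(s<.85*np.linalg.norm(q-p))
        L.append(cv2.fitLine(pts[k].astype(np.float32),cv2.DIST_HUBER,0,.01,.01)[:,0])
    Q=[]
    for i in range(4):
        A,B=L[i-1],L[i]; s=np.linalg.solve(np.c_[A[:2],-B[:2]],B[2:]-A[2:]); Q.append(A[2:]+s[0]*A[:2])
    Q=(np.array(Q)-1.5)/4
    i=np.argmin(Q[:,1]); Q=np.roll(Q,-i,0)
    if Q[1,0]<Q[3,0]: Q=Q[[0,3,2,1]]
    return Q
w2,w3=load('w2'),load('w3')
q2,q3=quad(w2,595,108),quad(w3,540,102);print(q2,q3)
for w,q in((w2,q2),(w3,q3)):
    c,n,P=glass(w,q,fray);print(c,n,np.degrees(np.arctan2(n[1],n[0])),np.linalg.norm(np.diff(P[[0,1,2,3,0]],axis=0),axis=1))
E
```

```text
[[600.0533   86.51065]
 [620.8737  114.87123]
 [593.16754 134.26393]
 [571.3248  108.86067]] [[539.84515   83.14485 ]
 [569.23193  113.135124]
 [539.805    135.24803 ]
 [510.23325  108.918396]]
[ 0.65465359 -0.2867159   0.09      ] [-0.63966776  0.30137211  0.70710678] 154.77306991116058 [0.06020549 0.05228174 0.06006405 0.0521078 ]
[ 0.65468575 -0.28704395  0.09      ] [-0.6398373   0.301012    0.70710678] 154.80532148816795 [0.06008901 0.05227125 0.05987759 0.05215582]
```

Request:
servo_tool(
  motion=[-1,-2,0,-1,-15,0,0.3,-3,-6,0,-3,-40,0,0.3,-5,-11,0,-5,-65,0,0.3,-7,-15,0,-7,-90,-3,0.3,-9,-19,0,-9,-115,-6,0.3,-11,-23,0,-11,-140,-10,0.3,-13,-27.5,0,-12,-160,-15,0.3,-14,-30,0,-13,-175,-18,0.3,-14,-30,0,-13,-175,-18,0.3,-14,-30,0,-13,-175,-18,0.3],
)

```text
time_s: 7.25
tool_pos: [0.5553, -0.2037, 0.265]
tool_rot: [164.4, -25.9, 6.9]
ft_force: [0.1, 0.1, -1.9]
width: 0.0421
finger_force: 81.5
```

```bash
cat > goal.py <<'E'
from h import *
from bench import ctrl
o=ctrl.observe();p=np.array(o["tool_pos"]);z=R.from_euler('xyz',o["tool_rot"],degrees=True).as_matrix()[:,2]
c=np.array([.6547,-.287,.09]);n=np.array([-.6398,.3011,.7071])
a=np.cross(z,-n);s=np.linalg.norm(a);print('turn',a/s*np.degrees(np.arcsin(s)),'shift',(c+.179*n-p)*1000)
F=p+.089*z-c;print('foot dist',F@n,'lateral',np.linalg.norm(F-F@n*n),o["q"].round(1),o["ft_force"],o["width"],o["time_s"])
E
python3 goal.py
```

```text
turn [ -6.25374454 -13.65610756   0.15656658] shift [-15.07425284 -29.38973159 -48.4044188 ]
foot dist 0.12647188054084238 lateral 0.03479094759063846 [   5.8   26.7    9.   123.8   78.8    2.4 -152.1] [ 0.14979996  0.06550022 -1.91028287] 0.04211659531702787 7.25
```

The wrist hit its limits (j6 at 2.4, j7 at -152). Turning about the carrier's own axis is free, so I'll spin the tool about that axis to bring j7 back into range.

```bash
python3 - <<'E'
from h import *
z=R.from_euler('xyz',[164.4,-25.9,6.9],degrees=True).as_matrix()[:,2]
print(-z*8,-z*80)
E
```

```text
[-3.59976994  1.73143377  6.93136303] [-35.99769936  17.31433767  69.31363035]
```

Request:
servo_tool(
  motion=[-3.6,1.7,6.9,0,0,0,0.3,-7.2,3.5,13.9,0,0,0,0.3,-10.8,5.2,20.8,0,0,0,0.3,-14.4,6.9,27.7,0,0,0,0.3,-18,8.7,34.7,0,0,0,0.3,-21.6,10.4,41.6,0,0,0,0.3,-25.2,12.1,48.5,0,0,0,0.3,-28.8,13.9,55.5,0,0,0,0.3,-32.4,15.6,62.4,0,0,0,0.3,-36,17.3,69.3,0,0,0,0.3],
)

```text
time_s: 8.25
tool_pos: [0.5552, -0.203, 0.2646]
tool_rot: [151.6, 9.1, 81.0]
ft_force: [0.6, -0.2, -2.6]
width: 0.0425
finger_force: 81.4
```

```bash
python3 goal.py
```

```text
turn [ -6.47902012 -13.82638594   0.02524075] shift [-15.0001762  -30.11722103 -47.9988551 ]
foot dist 0.12655235816417973 lateral 0.03534813258926085 [ 15.1  26.3  -4.6 123.2  81.    9.  -73.8] [ 0.62698876 -0.20162399 -2.58098527] 0.04246874393499324 8.25
```

Request:
servo_tool(
  motion=[-3.6,1.7,6.9,0,0,0,0.3,-7.2,3.5,13.9,0,0,0,0.3,-10.8,5.2,20.8,0,0,0,0.3,-14.4,6.9,27.7,0,0,0,0.3,-18,8.7,34.7,0,0,0,0.3,-21.6,10.4,41.6,0,0,0,0.3,-25.2,12.1,48.5,0,0,0,0.3,-28.8,13.9,55.5,0,0,0,0.3,-28.8,13.9,55.5,0,0,0,0.3],
)

```text
time_s: 9.15
tool_pos: [0.5553, -0.2031, 0.2648]
tool_rot: [175.8, 29.3, 145.9]
ft_force: [0.7, 0.4, -2.0]
width: 0.0431
finger_force: 81.4
```

Request:
servo_tool(
  motion=[-1,-2,0,0,0,0,0.3,-2,-4.2,0,0,0,0,0.3,-3,-6.4,0,0,0,0,0.3,-4,-8.5,0,0,0,0,0.3,-5,-10.6,0,0,0,0,0.3,-6,-12.5,0,0,0,0,0.3,-6.5,-13.8,0,0,0,0,0.3,-6.5,-13.8,0,0,0,0,0.3,-6.5,-13.8,0,0,0,0,0.3,-6.5,-13.8,0,0,0,0,0.3],
)

```text
time_s: 10.15
tool_pos: [0.5566, -0.2037, 0.2663]
tool_rot: [172.4, 44.5, 143.7]
ft_force: [-0.2, -0.4, -2.4]
width: 0.0427
finger_force: 81.5
```

```bash
python3 goal.py
```

```text
turn [ 0.1027982  -0.08605711  0.1296593 ] shift [-16.46811223 -29.4428794  -49.69867832]
foot dist 0.12347077602258523 lateral 0.049646246081451344 [ 31.1  31.7 -33.3 136.3 133.6  40.9 -63.7] [-0.24803415 -0.39284081 -2.35193353] 0.04265704375023079 10.15
```

Orientation reached. Now the shift to the target point.

Request:
servo_tool(
  motion=[0,0,0,-3,-6,-10,0.3,0,0,0,-7,-12,-20,0.3,0,0,0,-10,-18,-30,0.3,0,0,0,-13,-24,-40,0.3,0,0,0,-16,-28,-48,0.3,0,0,0,-16.5,-29.5,-49.5,0.3,0,0,0,-16.5,-29.5,-49.5,0.3,0,0,0,-16.5,-29.5,-49.5,0.3],
)

```text
time_s: 10.95
tool_pos: [0.5405, -0.2329, 0.2173]
tool_rot: [172.4, 44.5, 143.8]
ft_force: [0.9, 0.4, -1.8]
width: 0.0425
finger_force: 81.5
```

```bash
python3 goal.py; python3 - <<'E'
from bench import capture
import cv2,pickle,numpy as np
o=[]
for n in("scene","wrist"):
    c=capture(n);pickle.dump(c,open('f_'+n+'.pkl','wb'));o.append(c["img"])
s=cv2.resize(o[0][120:320,200:420],(396,360),interpolation=cv2.INTER_CUBIC)
cv2.imwrite('pics/fin.png',np.hstack([s,cv2.resize(o[1],(404,253))] if 0 else [s,cv2.resize(o[1][:, 100:540],(396,360))])[...,::-1])
E
```

```text
turn [ 0.11759751 -0.00366451  0.10796531] shift [-0.30513458 -0.20525534 -0.74218868]
foot dist 0.0903911408176417 lateral 0.0007350662178858487 [ 36.   39.4 -34.9 140.1 143.1  49.7 -68.1] [ 0.92838581  0.40893766 -1.75909488] 0.04254140219911674 10.95
```

View pics/fin.png

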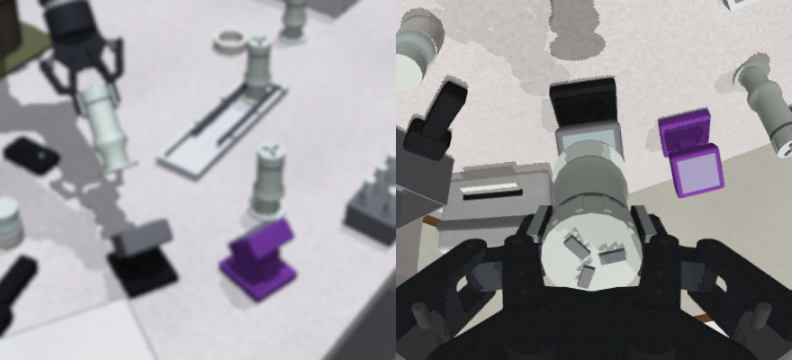

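The scene view shows the carrier tilted with its foot at about (266,213), facing the black reader. The spare is still in the rail and nothing else has moved. The wrist view has the cap at (318,278), the same as before tipping, so it hasn't slipped in the grip. I'll check the foot's projection, then hand in.

```bash
python3 - <<'E'
from h import *
from bench import ctrl
p=proj(load('f_scene'),[.5971,-.2599,.1536]);print(p)
if np.linalg.norm(p-[266,213])<5: print(ctrl.finish_job())
E
```

```text
[265.67354732 213.79568045]
the job is handed in; nothing more can be done
None
```

The job is handed in at about 11 s of the 45 s: the carrier was slid into the pocket, lifted out and tipped, and by my measurements its foot sits squarely 90 mm in front of the reader glass, within about 1 mm of centre; the spare and loose things in view looked undisturbed.

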